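Count spacer rings through the gate

ROBOT

A 6-joint arm with a two-finger parallel gripper is mounted at the origin on the work surface. World frame = base frame: x ahead of the robot, y to its left, z up, the work surface at z = 0. Lengths are in m, angles in rad, forces in N, time in s.
With the tool pointing down it reaches from about 0.35 to 0.8 m from the base axis. Payload 7.3 kg.
Tool frame: the origin (TCP) lies between the finger pads; the fingertips stand 25 mm ahead of it and the grasp point (between the pads) lies 6 mm ahead of it (r.tip_extent is the distance from the TCP to the fingertips, in m); z points along the fingers, y is the line along which they close (so a half turn about z gives the same grasp; the last joint's range is limited). The gripper opens to 85 mm and grips with 20 to 120 N. Pads are 22 mm wide; open, the fingers measure 114 mm over their backs; the gripper's body (76 mm by 85 mm) begins 54 mm behind the grasp point. The pads swing forward as they close: fully open they stand 13 mm farther back than shut.
Start: joints at [0.977, 0.342, 1.524, -0, 1.275, -0.146], TCP at [0.227, 0.473, 0.256] pointing down, gripper open.
Joint ranges: [-2.53, 2.53], [-0.77, 2.02], [0.04, 2.7], [-1, 4.14], [0.28, 2.66], [-3.11, 3.11]. Speed limits (rad/s): [2.57, 2.57, 3.14, 3.14, 3.14, 3.14].

INTERFACE

Orientations are given as a unit quaternion [x, y, z, w].
In Python, from workcell import r, command_gripper, optics gives the robot as it stands. The module is installed in compiled form; this text tells all that it offers. Calls block until the motion is done:
- r.reach(position, orientation): joint-space move of the TCP to a pose.
- r.move_straight(position, orientation=None, speed=0.15, max_force=None): straight line of the TCP; orientation=None keeps the orientation; speed is the mean speed in m/s. With max_force (N) it stops when the force on the tool has changed by that much, and returns True; else False.
- r.movej(angles): joint-space move.
- command_gripper(opening, force=None): finger opening in m; force is the grip in N (None keeps the last); returns when the fingers have stopped.
- r.hold(seconds).
- r.solve_ik(position, orientation): joint angles nearest the present ones, or None.
- r.read_state(): the state.
- optics.get_image(name): name is "side" or "top" or "wrist"; returns (picture, depth): 480x640x3 uint8, red, green, blue; 480x640 float32, m along the optical axis (not along the pixel's ray), 0 where there is no reading.
- optics.camera_model(name): a dict with "K" (3x3 intrinsics, pixels), "R" (3x3) and "t" (3): a world point X has camera coordinates R X + t; the wrist camera has in their place "tool_from_camera" (4x4, takes a point from camera to tool coordinates, whose origin is the TCP and whose axes are the flange's). Camera axes: x right, y down, z forward; pixel columns grow to the right and rows downward; lengths in m; the calibration is good to about 2 mm. A picture is of the moment at which its call begins: read the wrist's pose just before it. camera_model takes no time and is no camera call.
A pose or a line that the arm cannot do raises r.PlanningError and nothing moves.
- r.finish_job(): hands the job in; it is judged then, once.
The state is a dict: "time_s": time; "joint_positions": joint angles; "dq": joint speeds; "tau": joint torques, N m; "eef_pos": TCP position; "eef_rot": TCP orientation; "contact_force": force on the tool from outside, world axes, zero at the start; "torque": the same for the moment, N m; "grip_width": finger opening in m; "grip_force": force on a finger pad.
Only numpy, scipy, OpenCV 4.12 (cv2) and the standard library are available. Lean on these libraries where they do the work, as an engineer would, in place of code of your own. Each camera call takes 0.05 s, during which the arm holds its last target. There are 200 camera calls.

TASK

On the raised blue counting tray, push the three round spacer rings one at a time through the narrow gate in the tray's wall, so that each has dropped into the slot behind the gate before the next goes through. Slide them along the tray floor with the fingertips and never lift them. Leave the two hexagon nuts on the tray floor, the bolt standing in its corner, and the other things on the bench where they are.

Things in the scene. Friction and masses are not known exactly. Their poses are not given: they have to be found in the camera images.
- tray: fixed blue tray, place and yaw (within 0.35 rad) vary. Origin on the work surface; x points to the gate, y left, z up. Flat floor 80 mm above the work surface, x -110 to +108, y -155 to +155 mm. Walls rise 20 mm above it: inner faces at x -110 and y +-155 mm, 6 mm thick; the gate wall spans x +100 to +108 mm
- gate (a point): middle of the gate at floor height: (104, 0, 80) mm in the tray's frame; axes as the tray's. The gate is a 50 mm wide gap in the gate wall, y -25 to +25 mm. Two guide wings, as high as the walls, flare from its edges at 45 degrees into the tray, from about (100, +-25) to (77, +-50) mm in the tray's frame
- slot (a point): centre of the slot's bottom: (140, 0, 4) mm in the tray's frame. The slot is an open-topped pocket right behind the gate: x +108 to +172, y -50 to +50 mm, bottom 76 mm below the tray floor, outer walls 6 mm thick, 100 mm above the work surface. A ring tips in by itself once its centre is past x +108 mm
- ring1: loose aluminium spacer ring lying flat on the tray floor: round, outer diameter 36 mm, bore 16 mm, 12 mm thick, 20 to 45 g; the three rings are alike; origin at the centre of its underside, own z along its axis
- ring2: loose aluminium spacer ring lying flat on the tray floor: round, outer diameter 36 mm, bore 16 mm, 12 mm thick, 20 to 45 g; the three rings are alike; origin at the centre of its underside, own z along its axis
- ring3: loose aluminium spacer ring lying flat on the tray floor: round, outer diameter 36 mm, bore 16 mm, 12 mm thick, 20 to 45 g; the three rings are alike; origin at the centre of its underside, own z along its axis
- nut1: loose steel hexagon nut lying flat on the tray floor, 36 mm across flats, 42 mm across corners, 18 mm high, 0.1 kg; origin at the centre of its underside; it is to stay on the tray floor (small nudges do no harm); it lies among the rings
- nut2: loose steel hexagon nut lying flat on the tray floor, 36 mm across flats, 42 mm across corners, 18 mm high, 0.1 kg; origin at the centre of its underside; it is to stay on the tray floor (small nudges do no harm); it lies in a tray corner away from the gate
- bolt: loose steel hexagon bolt standing upright on its head in a tray corner away from the gate: head 36 mm across flats and 15 mm high, shank 24 mm diameter, 55 mm tall in all, 0.2 kg; origin at the centre of the underside of its head, z up; it is to stay standing there
- tape_roll: loose cardboard-coloured roll of tape, flat on the bench right of the tray, 100 mm diameter, 48 mm high; origin at the centre of its underside; leave alone
- glue: loose white bottle standing left of the tray, 56 mm diameter, 140 mm tall; origin at the centre of its underside; leave alone
- carton: loose small cardboard box right of the tray, 120 x 90 x 60 mm; origin at the centre of its underside; leave alone
- driver: loose screwdriver lying on the bench left of the tray, about 0.2 m long; origin at its middle; leave alone

How it is judged:
By the outcome, as a careful person would: the job done as asked, in the order asked, and still so for the second after the job is handed in, with the robot touching nothing.
It also fails if it takes over 67 s, if anything falls off the work surface, if the arm or the gripper's body presses on something with over 40 N, if the wrist force passes 120 N, or if a joint passes its speed limit or range.

## Working session

There is one attempt and no reset: what is moved stays moved. The work goes in short steps, each a Python script; the robot and the scene stay as the last script left them, time stands still between calls to the robot, and variables do not carry over. Pictures are saved under pics/ and viewed, at most 10 in all, crops included, and the job is handed in when it is done.

```bash
mkdir -p pics; python3 - <<'E'
from workcell import r, optics
import cv2, numpy as np
for n in ["top","side"]:
    im,d=optics.get_image(n); cv2.imwrite(f"pics/{n}0.png",im[:,:,::-1]); np.savez(f"{n}0.npz",im=im,d=d,**optics.camera_model(n))
    m=optics.camera_model(n); print(n,m["K"],m["R"],m["t"], -m["R"].T@m["t"])
print(optics.camera_model("wrist")); s=r.read_state(); print(s["time_s"],s["eef_pos"],s["eef_rot"],s["grip_width"],r.tip_extent)
E
```

```text
top [[518.78758984   0.         330.35914082]
 [  0.         518.78758984 236.88097586]
 [  0.           0.           1.        ]] [[ 0.00904268 -0.99994596 -0.00512966]
 [-0.98511284 -0.00802762 -0.17172141]
 [ 0.17167095  0.00660611 -0.9851322 ]] [0.00597176 0.56155114 1.32885015] [0.32501227 0.00170081 1.40555405]
side [[452.15633394   0.         318.02202846]
 [  0.         452.15633394 245.87158977]
 [  0.           0.           1.        ]] [[-0.96046977 -0.27837469 -0.00231312]
 [-0.19117043  0.66558548 -0.7214221 ]
 [ 0.20236523 -0.69246192 -0.69249174]] [0.52926676 0.16138616 0.84893268] [0.36740253 0.62777173 0.70553067]
{'K': array([[367.69546393,   0.        , 326.36045956],
       [  0.        , 367.69546393, 249.43071621],
       [  0.        ,   0.        ,   1.        ]]), 'tool_from_camera': array([[-3.04442594e-05, -9.46043359e-01, -3.24040062e-01,
         8.43322292e-02],
       [ 9.99999997e-01, -4.96268993e-05,  5.09348722e-05,
         5.34058479e-04],
       [-6.42677011e-05, -3.24040060e-01,  9.46043358e-01,
        -1.18799715e-01],
       [ 0.00000000e+00,  0.00000000e+00,  0.00000000e+00,
         1.00000000e+00]])}
0.1 [0.22711224 0.47297268 0.25570125] [ 2.22026126e-01  9.75040473e-01 -6.42626534e-04 -2.49651076e-04] 0.0852965055183938 0.025
```

View pics/top0.png

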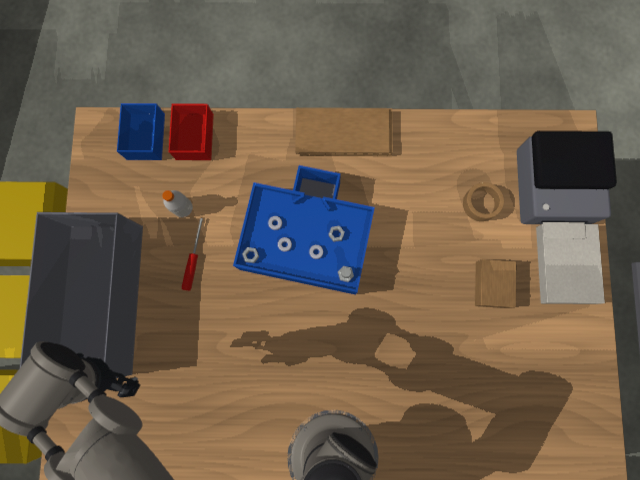

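```bash
cat > h.py <<'E'
import numpy as np, cv2
def ray(m,px,z):
    px=np.atleast_2d(px).astype(float); v=np.c_[px,np.ones(len(px))]@np.linalg.inv(m["K"]).T@m["R"]
    c=-m["R"].T@m["t"]; return c+v*((z-c[2])/v[:,2])[:,None]
def cloud(m,d):
    v,u=np.mgrid[:480,:640]; p=np.stack([u*d,v*d,d],-1)@np.linalg.inv(m["K"]).T
    return (p-m["t"])@m["R"]
E
python3 - <<'E'
from h import *
m=dict(np.load("top0.npz")); P=cloud(m,m["d"]); im=m["im"]
hsv=cv2.cvtColor(im,cv2.COLOR_RGB2HSV); blue=((hsv[...,0]>100)&(hsv[...,0]<125)&(hsv[...,1]>130)).astype(np.uint8)
win=np.zeros_like(blue); win[150:310,220:390]=1; blue*=win
n,l,st,_=cv2.connectedComponentsWithStats(blue); k=1+np.argmax(st[1:,4]); b=l==k
z=P[...,2]; print(np.histogram(z[b],bins=np.arange(-.02,.13,.01)))
fl=(b&(abs(z-.08)<.007)).astype(np.uint8); fl=cv2.morphologyEx(fl,cv2.MORPH_OPEN,np.ones((3,3)))
ys,xs=np.nonzero(fl); q=(ray(m,np.c_[xs,ys],.08)[:,:2]*1000).astype(np.float32); print("floor",cv2.minAreaRect(q))
rim=b&(z>.092)&(z<.108); ys,xs=np.nonzero(rim); q=(ray(m,np.c_[xs,ys],.1)[:,:2]*1000).astype(np.float32)
np.save("rim.npy",q); print("rim+slot",cv2.minAreaRect(q),len(q))
# non-blue things inside
hull=cv2.convexHull(np.c_[np.nonzero(fl)[::-1]].astype(np.int32)); hm=np.zeros_like(fl); cv2.fillConvexPoly(hm,hull,1)
o=(hm>0)&(hsv[...,1]<110)&(hsv[...,2]>90)
n,l,st,ce=cv2.connectedComponentsWithStats(o.astype(np.uint8))
for i in range(1,n):
    if st[i,4]>30: print(ce[i],st[i,4],np.percentile(z[l==i],[50,95]),ray(m,ce[i],np.percentile(z[l==i],80))[0])
# rectified view at z=.1
c=ray(m,[[305,235]],.1)[0]; g=np.mgrid[0:600,0:800]; X=c[0]+(300-g[0])*.0006; Y=c[1]+(400-g[1])*.0006
W=np.stack([X,Y,np.full_like(X,.1)],-1)@m["R"].T+m["t"]; uv=(W@m["K"].T); uv=(uv/uv[...,2:]).astype(np.float32)
cv2.imwrite("pics/rect.png",cv2.remap(im,uv[...,0],uv[...,1],cv2.INTER_CUBIC)[:,:,::-1]); print(c)
E
```

```text
(array([   0,    5,   52,   78,   65,   84,   84,   83,   88, 5503, 3156,
        958,  401,    0]), array([-0.02, -0.01,  0.  ,  0.01,  0.02,  0.03,  0.04,  0.05,  0.06,
        0.07,  0.08,  0.09,  0.1 ,  0.11,  0.12]))
floor ((559.4734497070312, 77.77836608886719), (311.7038269042969, 215.90737915039062), 78.32398223876953)
rim+slot ((588.75439453125, 70.74652099609375), (320.94769287109375, 292.38348388671875), 78.51589965820312) 1302
[274.76978417 222.5323741 ] 139 [0.0905665  0.09553625] [0.59023604 0.15441159 0.09271053]
[336.15068493 233.2260274 ] 146 [0.09530817 0.10057727] [ 0.56246973 -0.00427885  0.09812612]
[284.43971631 243.88652482] 141 [0.0904095  0.09505523] [0.53452188 0.12802507 0.09319683]
[315.67142857 251.44285714] 140 [0.0901872  0.09410369] [0.51573791 0.04772381 0.09241639]
[249.88590604 254.53020134] 149 [0.09580715 0.1017589 ] [0.50556747 0.21485115 0.09823504]
[345.2393617  273.52659574] 188 [0.09781918 0.13671765] [ 0.45556605 -0.027182    0.13323276]
[0.55687376 0.07533662 0.1       ]
```

View pics/rect.png

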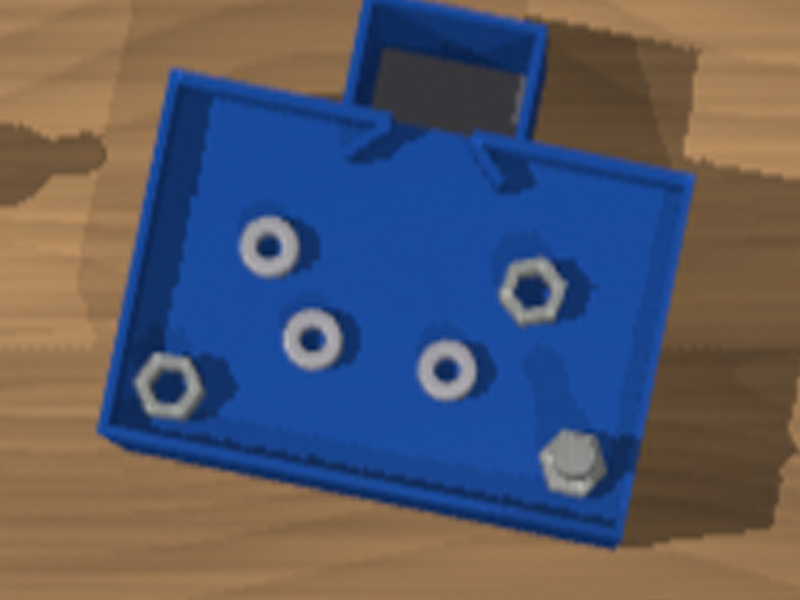

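```bash
cat >> h.py <<'E'
from workcell import r, command_gripper, optics
from scipy.spatial.transform import Rotation as Ro
O=np.array([.559,.0772]); YAW=-.2025; c,s=np.cos(YAW),np.sin(YAW); T=np.array([[c,-s],[s,c]])
w=lambda p: O+T@np.asarray(p,float)/1000      # tray mm -> world m
tr=lambda p: (np.asarray(p)[...,:2]-O)@T*1000  # world m -> tray mm
def quat(d):   # tool x opposite to push direction d (tray), z down
    a=YAW+np.arctan2(d[1],d[0])+np.pi
    return (Ro.from_euler('z',a)*Ro.from_euler('x',np.pi)).as_quat()
ZP=.109; CONTACT=28
def W(p,z): return np.r_[w(p),z]
def push(a,b,speed=.08,hover=.165,over=False):
    """push ring with centre a to centre b (tray mm)"""
    a,b=np.array(a,float),np.array(b,float); d=(b-a)/np.linalg.norm(b-a); q=quat(d)
    s0=a-d*(CONTACT+10); e=b-d*CONTACT
    r.reach(W(s0,hover),q); command_gripper(.014)
    if r.move_straight(W(s0,ZP),q,.08,max_force=8): print("floor touch",r.read_state()["eef_pos"]); return False
    hit=r.move_straight(W(e,ZP),q,speed,max_force=25)
    st=r.read_state(); print("push hit",hit,"tray",tr(st["eef_pos"]),"z",st["eef_pos"][2],"F",st["contact_force"].round(1),"t",st["time_s"])
    r.move_straight(W(tr(st["eef_pos"])-d*8,ZP),q,.1); r.move_straight(W(tr(st["eef_pos"])-d*8,hover),q,.15)
    v=tr(st["eef_pos"])+d*(CONTACT+30); r.move_straight(W(v,hover),q,.2)
    return True
def look(name):
    st=r.read_state(); im,_=optics.get_image("wrist"); cm=optics.camera_model("wrist")
    X=np.eye(4); X[:3,:3]=Ro.from_quat(st["eef_rot"]).as_matrix(); X[:3,3]=st["eef_pos"]; X=X@cm["tool_from_camera"]
    m=dict(K=cm["K"],R=X[:3,:3].T,t=-X[:3,:3].T@X[:3,3]); cv2.imwrite(f"pics/{name}.png",im[:,:,::-1])
    hsv=cv2.cvtColor(im,cv2.COLOR_RGB2HSV); o=((hsv[...,1]<110)&(hsv[...,2]>90)).astype(np.uint8)
    cs,_=cv2.findContours(o,cv2.RETR_EXTERNAL,cv2.CHAIN_APPROX_NONE)
    for k in cs:
        if cv2.contourArea(k)<300: continue
        p=tr(ray(m,k[:,0],.092)).astype(np.float32); (x,y),R=cv2.minEnclosingCircle(p)
        if 13<R<26: print("round",round(x,1),round(y,1),"R",round(R,1))
E
python3 - <<'E'
from h import *
q=quat([45,-82]); 
for d in ([45,-82],[1,0],[84,-45],[84,38]): print(r.solve_ik(W([0,0],.11),quat(d)))
print(push([14.8,82],[55,0])); look("w1")
E
```

```text
[ 1.43098610e-03  5.65528177e-01  1.60203680e+00 -4.44089210e-16
  9.74027677e-01 -2.97975457e-01]
[ 1.43098610e-03  5.65528177e-01  1.60203680e+00  0.00000000e+00
  9.74027677e-01 -1.36686534e+00]
[ 1.43098610e-03  5.65528177e-01  1.60203680e+00  0.00000000e+00
  9.74027677e-01 -8.75056165e-01]
[ 1.43098610e-03  5.65528177e-01  1.60203680e+00  0.00000000e+00
  9.74027677e-01 -1.79169750e+00]
push hit False tray [42.43751474 25.48784313] z 0.10891117347384568 F [-0.6  0.2  0.9] t 4.725
True
round 114.4 -116.2 R 21.2
round 95.8 -51.4 R 19.3
round 68.8 -64.7 R 19.3
round 22.8 -78.7 R 25.8
round 116.6 1.9 R 23.6
round 53.4 2.4 R 18.6
round -32.9 -35.9 R 19.8
round -30.9 46.1 R 18.8
```

View pics/w1.png

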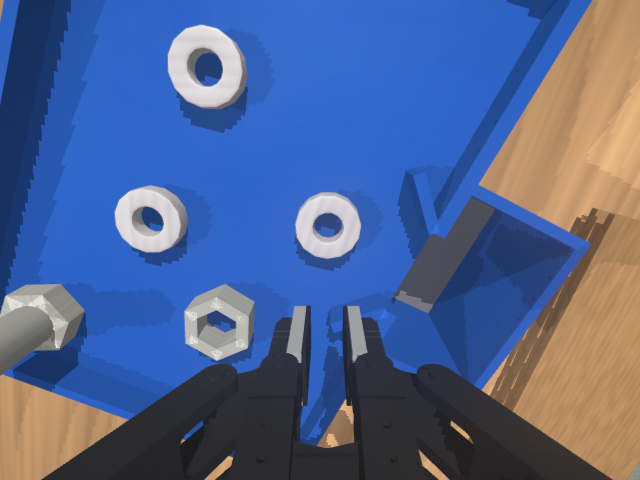

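In the picture, the pushed ring lies at (328,225), in front of the gate. The other two are at (205,67) and (152,218), and nut1 is untouched at (220,322). Next I push this ring through the gate.

```bash
python3 - <<'E'
from h import *
print(push([53.4,1.5],[117,0])); look("w2")
E
```

```text
push hit False tray [88.65189323  0.6886867 ] z 0.1089569903360876 F [-0.4 -1.1 -0.3] t 9.1333
True
round 195.6 -0.6 R 13.3
round 179.9 14.6 R 19.1
round 179.2 -16.2 R 19.1
round 123.8 2.1 R 13.5
round 21.8 -78.9 R 24.5
```

View pics/w2.png

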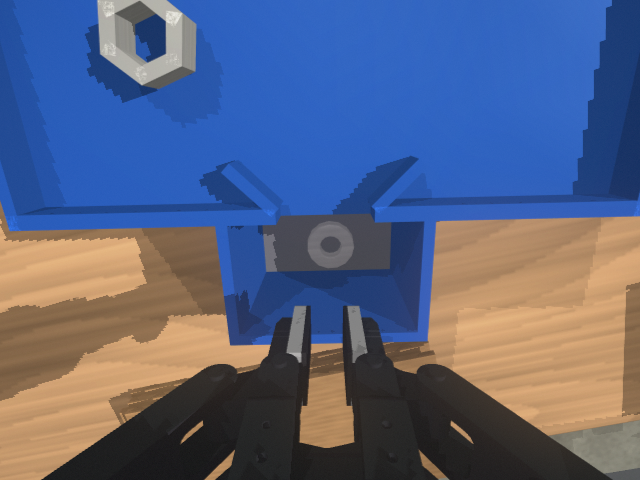

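Ring 1 lies flat on the slot bottom at (330,243). Now the second ring.

```bash
python3 - <<'E'
from h import *
print(push([-32,45.5],[50,0])); look("w3")
E
```

```text
push hit False tray [25.16195405 13.82488727] z 0.10897520371797301 F [-0.1  0.6 -0.2] t 13.85
True
round 112.3 -17.8 R 19.2
round 97.8 -44.1 R 19.2
round 107.4 9.5 R 13.7
round 22.1 -79.3 R 25.3
round 48.1 1.5 R 18.5
round -69.1 -116.7 R 20.7
round -33.3 -36.6 R 19.1
```

```bash
python3 - <<'E'
from h import *
print(push([48.1,1],[117,0])); look("w4")
print(push([-34,-36.8],[50,0])); look("w5")
E
```

```text
push hit False tray [88.62005523  0.44278395] z 0.10893598669329844 F [-0.3  0.1  0.4] t 17.8667
True
round 194.8 -0.2 R 13.6
round 179.8 15.1 R 19.1
round 179.3 -15.6 R 19.1
round 119.6 -3.6 R 20.1
round 22.5 -79.0 R 24.4
push hit False tray [ 24.08239154 -11.3540373 ] z 0.10901236314827183 F [0.1 0.1 0.1] t 22.5583
True
round 101.3 40.2 R 19.2
round 117.5 -1.4 R 24.9
round 48.6 0.5 R 18.5
round 22.6 -79.5 R 23.3
round -70.1 112.6 R 16.5
```

View pics/w4.png

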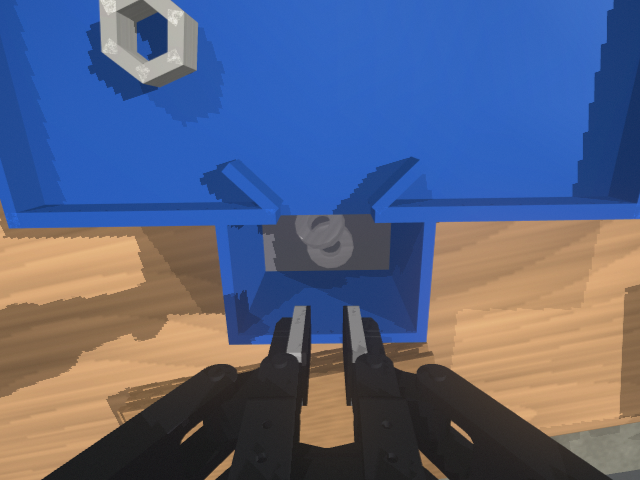

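Ring 2 is in the slot, lying on ring 1 at (320,233). Ring 3 waits in front of the gate at (48.6, 0.5) mm in the tray frame.

```bash
python3 - <<'E'
from h import *
print(push([48.6,.4],[117,0])); look("w6")
p=r.read_state()["eef_pos"]; r.move_straight([*p[:2],.25]); r.movej([0.977,0.342,1.524,0,1.275,-0.146])
im,d=optics.get_image("top"); cv2.imwrite("pics/top6.png",cv2.resize(im[150:310,215:395],None,fx=4,fy=3.5)[:,:,::-1]); print(r.read_state()["time_s"])
E
```

```text
push hit False tray [88.64384817  0.19964499] z 0.10894208142798713 F [-0.1  0.7  0.1] t 26.55
True
round 196.7 0.9 R 15.2
round 187.4 49.4 R 15.6
round 179.7 15.7 R 19.1
round 179.5 -15.0 R 19.1
round 120.4 -2.4 R 18.7
round 22.8 -79.1 R 24.0
30.9
```

View pics/w6.png

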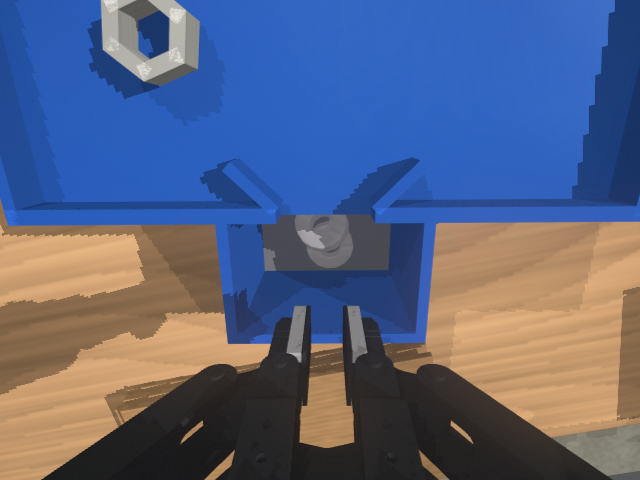

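View pics/top6.png

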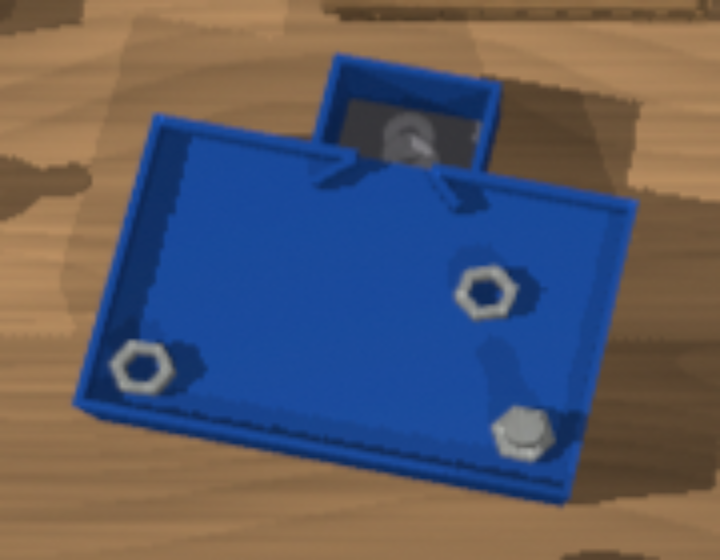

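All the rings are in the slot around (410,140). Both nuts and the standing bolt are where they were.

```bash
python3 -c "
from workcell import r
print(r.finish_job())"
```

```text
the job is handed in; nothing more can be done
None
```

The three rings went through the gate one at a time and are all in the slot, the nuts and bolt were left in place, and the job was handed in at about 31 s.

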